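# Hold the paint box lid at its balance point for fitting the stay

### The job

We are refitting the lid stay of the paint box. First lay the loose wooden stay flat along the top of the narrow raised rail beside the box, centred on it and let go; then take the lid by its bar handle, swing it up to its balance point, where it would fall neither shut nor over backwards, and finish while still holding it there by the handle, so that a colleague can screw the stay on. Move the lid gently, never letting it drop or go over backwards, and leave everything else on the table where it is.

Things in the scene. Friction and masses are not known exactly. Their poses are not given: they have to be found in the camera images.
- stay_mid (a point): centre (half-way up, 6 mm above its underside) of the loose stay: a plain pale wooden strip 160 x 20 x 12 mm with a brass-lined screw hole near each end, 40 to 90 g, lying flat on the table to the left or right of the paint box. x runs along the strip, z up; it is the same either way round
- stay: the same stay; origin at the centre of its underside
- cradle: fixed plywood board 190 x 380 x 10 mm carrying the wooden paint box (160 in x, 260 in y, rim 75 mm above the table) and, on its left (+y), the rail. Origin at table height under the box's centre; x points from the box's front (handle side, towards the robot) to its hinge side, z up
- rail_top (a point): middle of the top face of the rail: a fixed bar of dark wood 190 mm long, 16 mm wide and 10 mm thick on two posts, its flat level top 60 mm above the table and 180 mm to the left (+y) of the box's centre (42 mm of free space between rail and box). x along the rail, y across it, z up
- lid (a joint): opening angle of the lid in rad: 0 shut (at the start), growing as the handle rises and swings back over the hinge; stop at 2.6. Hinge almost frictionless: below the balance point it falls shut, beyond it over backwards. Balance (centre of mass straight above the hinge) is at 1.32 rad: the lid's top face 14 degrees short of upright
- hinge (a point): middle of the hinge line, at the far rim of the box, 75 mm above the table (fixed; 80 mm from the box's centre along the board's x). The hinge line runs along y; x, y, z as for the board
- bar (a point): middle of the lid's bar handle: dark steel round bar, 10 mm diameter, 130 mm long, parallel to the hinge, 40 mm clear of the lid's front edge on two posts 120 mm apart. Lid shut: 205 mm in front of the hinge line and 15 mm above it (90 mm above the table). It circles the hinge with the lid; axes as the board's when shut
- lid_com (a point): centre of mass of lid and handle (0.36 to 0.6 kg): when shut, 84 mm in front of the hinge line and 21 mm above it; it turns with the lid. The lid is a wooden tray upside down, 160 x 260 x 30 mm
- brush: bystander: paint brush 170 mm long lying on the table on the other side of the box from the stay; origin under its middle (about)
- knife: bystander: palette knife 170 mm long lying in front of the box, to the right; origin under its middle (about)
- eraser: bystander: white eraser 55 x 28 x 16 mm in front of the rail; origin under its middle
- water: bystander: glass jar 68 mm across, 100 mm tall, behind the box; origin under its middle
- tin: bystander: dark flat tin 100 x 60 x 22 mm, to the far right; origin under its middle
- clipblock: bystander: cork block 70 x 45 x 30 mm, front left; origin under its middle
- mug: bystander: white cup 76 mm across, 90 mm tall, to the far left; origin under its middle
Mind the look-alikes: they are no part of the job. What is shaped like the stay but blue is not meant.

How it is judged (in metres and radians):
On the way, in this order (a step that is already met when the one before it is completed fails the run):
1. the stay lies along the rail's top, let go and at rest, the lid still shut (x of stay_mid in the frame of rail_top between -0.02 and 0.02 m and y of stay_mid in the frame of rail_top between -0.009 and 0.009 m and z of stay_mid in the frame of rail_top between 0.002 and 0.01 m and angle between the x axis of stay_mid and the x axis of rail_top, either way round below 0.15 rad and contact force between stay and cradle above 0.1 N and contact force between stay and the arm below 0.05 N and contact force between stay and the fingers below 0.05 N and linear speed of stay below 0.02 m/s and value of joint lid below 0.1 rad), for 0.3 s.
2. the fingers hold the lid still at its balance point (value of joint lid between 1.24 and 1.4 rad and velocity of joint lid between -0.12 and 0.12 rad/s and contact force between the fingers and lid above 1 N), for 0.5 s.
At the end, for the whole second after the job is handed in: Fingers on the lid (over 1 N), holding it still within 0.08 rad of its balance point (1.32 rad); the stay at rest on the rail, untouched, its centre within 9 mm across and 20 mm along of the rail's middle, within 0.15 rad of its direction (all of step 2 and x of stay_mid in the frame of rail_top between -0.02 and 0.02 m and y of stay_mid in the frame of rail_top between -0.009 and 0.009 m and z of stay_mid in the frame of rail_top between 0.002 and 0.01 m and angle between the x axis of stay_mid and the x axis of rail_top, either way round below 0.15 rad and contact force between stay and cradle above 0.1 N and contact force between stay and the arm below 0.05 N and contact force between stay and the fingers below 0.05 N and linear speed of stay below 0.02 m/s); the arm keeps its last pose, push and grip.
It fails at once if the lid goes over backwards (beyond 1.7 rad) (value of joint lid above 1.7 rad).
It fails at once if the lid is flung or dropped (faster than 2 rad/s) (velocity of joint lid above 2 rad/s or velocity of joint lid below -2 rad/s).
It fails at once if something else on the table is shifted by more than 30 mm (distance of any of brush, knife, eraser, water, tin, clipblock, mug from where it was at the start of the episode above 0.03 m).
It also fails if it takes over 58 s, if anything falls off the work surface, if the arm or the gripper's body presses on something with over 40 N, if the wrist force passes 120 N, or if a joint passes its speed limit or range.

### The arm

A 6-joint arm with a two-finger parallel gripper is mounted at the origin on the work surface. World frame = base frame: x ahead of the robot, y to its left, z up, the work surface at z = 0. Lengths are in m, angles in degrees, forces in N, time in s.
With the tool pointing down it reaches from about 0.35 to 0.875 m from the base axis. Payload 4.2 kg.
Tool frame: the origin (TCP) lies at the very end of the fingers, on their centre line; the grasp point (between the pads) lies r.pinch_z behind it (r.pinch_z is the distance from the TCP to the grasp point, in m); y points along the fingers, z is the direction in which the jaws open and shut, and the axes are right-handed (so a half turn about y gives the same grasp; the last joint's range is limited). The gripper opens to 87 mm and grips with 3 to 60 N. Pads are 19 mm wide; open, the fingers measure 117 mm over their backs; the gripper's body (75 mm by 190 mm) begins 51 mm behind the grasp point.
Start: joints at [82.769, 22.042, 0.453, 0, -68.411, -14.817], TCP at [0.235, 0.579, 0.223] pointing down, gripper open.
Joint ranges: [-179.83, 179.83], [-69.29, 118.12], [-61.27, 80.66], [-181.25, 117.63], [-171.15, -9.14], [-177.46, 177.46]. Speed limits (degrees/s): [159.86, 159.86, 180, 180, 180, 180].

### API

Orientations are given as a 3x3 rotation matrix whose columns are the frame's x, y, z axes.
In Python, from station import sense, capture, camera_params, r gives the robot as it stands.
- The arm moves only by the tool move_arm, never from a script. Its argument "increments" is text: rows parted by semicolons, each of 7 numbers parted by spaces: the closure, from -1 (fully open) to 1 (shut), so that 0 is half open, then the shift along the tool's x, y, z in m, then the turn, a rotation vector about the tool's x, y, z in rad. In form: hand x y z wx wy wz; .... A call has 1 to 8 rows; each row is the pose to reach, as a shift and turn from the pose commanded when the call began, along the tool's axes at that moment; what a row does not reach only later rows make up. A row lasts 1/10 s, in which the tool goes at most 50 mm and 8.59 degrees, less where a joint would pass 70% of its speed; a pose out of reach is approached as far as the arm can. A call with a gripper value outside its range is refused whole. The fingers move at their own pace and stop on an object; the grip force is fixed at half the most. Time passes only in rows, so rows that repeat a pose let the fingers close. It gives the time, the measured TCP pose, the force and the opening at its end, in the units of the state.
- sense(): the state, without advancing time (a new reading comes with each control period).
- capture(name): name is "scene" or "top" or "wrist"; returns (picture, depth): 480x640x3 uint8, red, green, blue; 480x640 float32, m along the optical axis (not along the pixel's ray), 0 where there is no reading.
- camera_params(name): a dict with "fx", "fy", "cx", "cy" (pixels), "distortion" ([k1, k2, p1, p2, k3] as OpenCV has them; the pictures are not rectified), "xyz" and "orientation" of the camera in the world. Camera axes: x right, y down, z forward; pixel columns grow to the right and rows downward; lengths in m; the calibration is good to about 2 mm. A picture is of the moment at which its call begins: read the wrist's pose just before it. camera_params takes no time and is no camera call; for the wrist camera it gives the pose at the moment of the call.
- r.finish_job(): hands the job in, once; it reports no verdict.
The state is a dict: "time_s": time; "joints": joint angles; "joint_velocities": joint speeds; "effort": joint torques, N m; "tcp_pos": TCP position; "ee_rot": TCP orientation; "wrist_force": force on the tool from outside, world axes, zero at the start; "moment": the same for the moment, N m; "gripper_width": opening from 0.0 (shut) to 1.0 (fully open).
Only numpy, scipy, OpenCV 4.12 (cv2) and the standard library are available. Lean on these libraries where they do the work, as an engineer would, in place of code of your own. Each camera call takes 0.05 s, during which the arm holds its last target.

## Working session

There is one attempt and no reset: what is moved stays moved. The work goes in short steps, Python scripts to look and compute and a tool call to move; the robot and the scene stay as the last step left them, time stands still between calls to the robot, and variables do not carry over. Pictures are saved under pics/ and viewed, and the job is handed in when it is done.

Besides the shell and the picture viewer there is one more tool, called after "Emit:" as name(argument=value, ...), one argument or row to a line, values as JSON. move_arm: Moves the arm, as the interface text tells. Its arguments: {"type":"object","properties":{"increments":{"type":"string"}},"required":["increments"]}

```bash
mkdir -p pics; ls
python3 - <<'E'
from station import sense,capture,camera_params,r
import cv2
print(r.pinch_z, {k:v for k,v in sense().items()})
for n in ["scene","top"]:
    p,d=capture(n); cv2.imwrite(f"pics/{n}0.png",p[:,:,::-1]); 
    import numpy as np; np.save(f"pics/{n}0.npy",d); print(n,camera_params(n))
E
```

```text
pics
0.0187 {'time_s': 0.0, 'joints': array([ 8.27696287e+01,  2.20902781e+01,  3.79495471e-01, -3.07246832e-02,
       -6.84091852e+01, -1.48174718e+01]), 'joint_velocities': array([-0.03664849, -0.01703207,  0.03033645, -0.04273043, -0.02182177,
        0.04781534]), 'effort': array([-1.87476230e-04, -3.90671110e+01,  1.87406856e+01,  4.22002181e+00,
        1.10022275e-02, -1.93736942e-04]), 'tcp_pos': array([0.23435198, 0.5787525 , 0.22145824]), 'ee_rot': array([[-9.26796462e-01, -7.58177989e-04, -3.75563235e-01],
       [ 3.75563997e-01, -2.01437690e-03, -9.26794274e-01],
       [-5.38508856e-05, -9.99997684e-01,  2.15166174e-03]]), 'wrist_force': array([ 0.58147407,  0.54132014, -0.2447886 ]), 'moment': array([ 0.00463458, -0.00257327,  0.00272795]), 'gripper_width': 1.003562289090169}
scene {'fx': 590.3072301983165, 'fy': 590.3072301983165, 'cx': 314.37338023175994, 'cy': 241.97985195739767, 'distortion': array([0.06239807, 0.        , 0.        , 0.        , 0.        ]), 'xyz': array([ 1.4620022 , -0.61384908,  1.26295182]), 'orientation': array([[ 0.52413849,  0.62434582, -0.5791987 ],
       [ 0.85160268, -0.38998345,  0.3502653 ],
       [-0.00719123, -0.67683469, -0.73609992]])}
top {'fx': 441.60614826338934, 'fy': 441.60614826338934, 'cx': 323.5272502222768, 'cy': 236.99174249282422, 'distortion': array([-0.03985572,  0.        ,  0.        ,  0.        ,  0.        ]), 'xyz': array([ 0.43757843, -0.06217462,  1.02575836]), 'orientation': array([[ 0.02315886, -0.99340447,  0.1122997 ],
       [-0.99970081, -0.02212708,  0.01042558],
       [-0.00787195, -0.11250755, -0.99361969]])}
```

View pics/scene0.png

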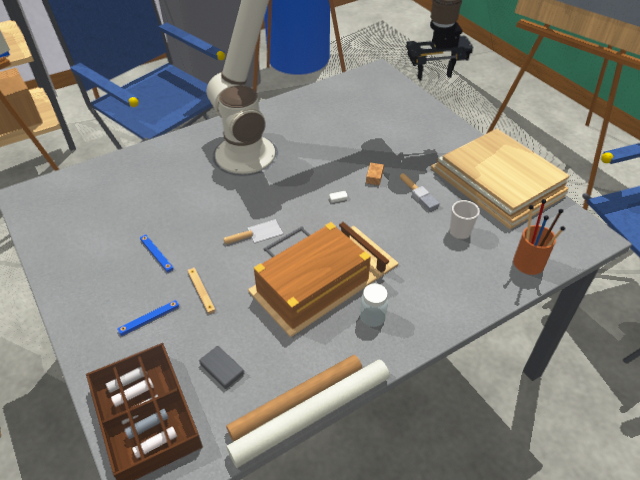

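View pics/top0.png

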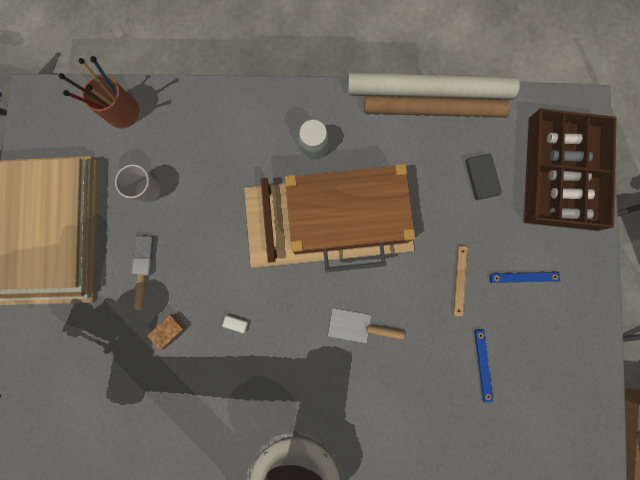

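The candidates for the stay in the top view are the pale strip at (461,281), the blue strip at (525,277) and the blue strip at (484,366). Only the pale one fits the description, and I'll confirm it in an enlarged crop.

```bash
cat > h.py <<'E'
import numpy as np, cv2
from station import sense,capture,camera_params,r
def ray(cam,uv):
    K=np.array([[cam['fx'],0,cam['cx']],[0,cam['fy'],cam['cy']],[0,0,1]])
    n=cv2.undistortPoints(np.array(uv,float).reshape(-1,1,2),K,cam['distortion']).reshape(-1,2)
    return np.c_[n,np.ones(len(n))]
def on_z(cam,uv,z):
    d=ray(cam,uv)@cam['orientation'].T; o=cam['xyz']
    z=np.broadcast_to(z,len(d))
    return o+d*((z-o[2])/d[:,2])[:,None]
def with_d(cam,uv,dep):
    n=ray(cam,uv); out=[]
    for (u,v),q in zip(uv,n):
        w=dep[int(round(v))-1:int(round(v))+2,int(round(u))-1:int(round(u))+2]
        out.append(cam['xyz']+cam['orientation']@(q*np.median(w[w>0])))
    return np.array(out)
def proj(cam,P):
    K=np.array([[cam['fx'],0,cam['cx']],[0,cam['fy'],cam['cy']],[0,0,1]])
    R=cam['orientation'].T
    return cv2.projectPoints(np.array(P,float).reshape(-1,1,3),cv2.Rodrigues(R)[0],-R@cam['xyz'],K,cam['distortion'])[0].reshape(-1,2)
def crop(p,x0,y0,w,h,s,name):
    c=cv2.resize(p[y0:y0+h,x0:x0+w,::-1],None,fx=s,fy=s,interpolation=cv2.INTER_CUBIC); cv2.imwrite(name,c)
E
python3 - <<'E'
import cv2
from h import crop
p=cv2.imread("pics/top0.png")[:,:,::-1]
crop(p,430,235,140,105,5,"pics/stay.png"); crop(p,240,150,190,130,4,"pics/box.png")
E
```

```text
(no output)
```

View pics/stay.png

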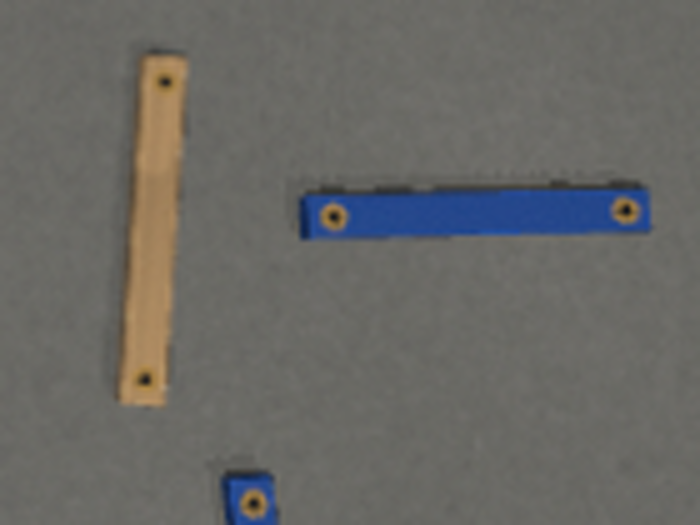

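View pics/box.png

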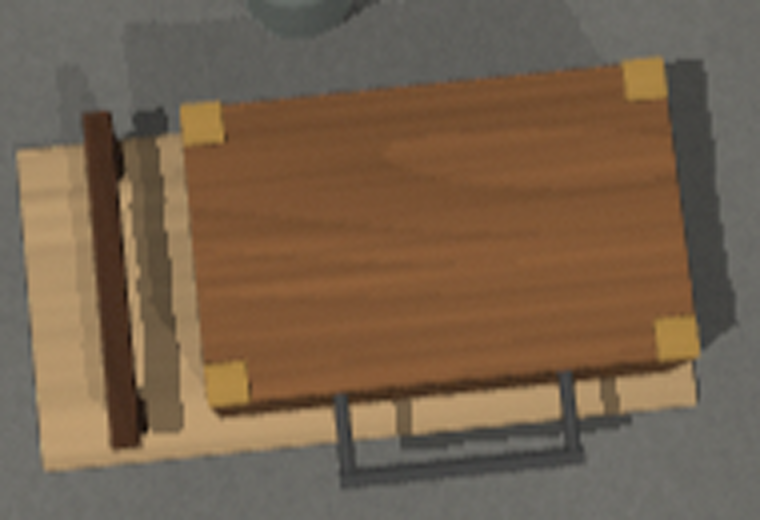

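The crop confirms it: the pale strip at top-view (461,281) is plain wood with brass holes at about (463,251) and (459,311). The two other strips are blue decoys. The rail is dark, at about (268,220), and the bar runs from (327,269) to (385,264).

Run:
```python
from h import *
c=camera_params("top"); d=np.load("pics/top0.npy")
f=lambda a,s,o:[((x+.5)/s-.5+o[0],(y+.5)/s-.5+o[1]) for x,y in a]
st=f([(165,82),(145,379),(142,57),(187,57),(120,403),(165,404)],5,(430,235))
print("stay",on_z(c,st,.012).round(4)); print(with_d(c,st[:2],d).round(4))
S=on_z(c,st,.012); print(np.linalg.norm(S[0]-S[1]),S[:2].mean(0),S[2:].mean(0))
ra=f([(85,114),(110,112),(113,447),(139,445)],4,(240,150))
R=on_z(c,ra,.06); print("rail",R.round(4),R.mean(0)); print(with_d(c,f([(98,130),(112,280),(125,430)],4,(240,150)),d).round(4))
v=R[:2].mean(0)-R[2:].mean(0); print(np.linalg.norm(v),np.degrees(np.arctan2(v[1],v[0])))
li=f([(181,104),(664,58),(208,405),(697,357)],4,(240,150))
L=on_z(c,li,.105); print("lid",L.round(4),L.mean(0)); print(with_d(c,f([(300,250)],4,(240,150)),d))
v=L[:2].mean(0)-L[2:].mean(0);print(np.linalg.norm(v),np.degrees(np.arctan2(v[1],v[0])))
v=L[0]-L[1];print(np.linalg.norm(v),np.degrees(np.arctan2(v[1],v[0]))-90)
b=f([(343,479),(582,452)],4,(240,150)); B=on_z(c,b,.09); print("bar",B.round(4),B.mean(0)); v=B[0]-B[1];print(np.linalg.norm(v),np.degrees(np.arctan2(v[1],v[0]))-90)
bo=f([(18,150),(45,470),(695,405)],4,(240,150)); print("board",on_z(c,bo,.01).round(4))
```

```text
stay [[ 0.5268 -0.3729  0.012 ]
 [ 0.3911 -0.3624  0.012 ]
 [ 0.5381 -0.3623  0.012 ]
 [ 0.5386 -0.3832  0.012 ]
 [ 0.3801 -0.3509  0.012 ]
 [ 0.38   -0.3715  0.012 ]]
[[ 0.5267 -0.3724  0.0135]
 [ 0.3912 -0.3619  0.0137]]
0.13610015391401672 [ 0.45895104 -0.36763449  0.012     ] [ 0.45921767 -0.3669799   0.012     ]
rail [[0.6763 0.0914 0.06  ]
 [0.6777 0.0774 0.06  ]
 [0.4903 0.0686 0.06  ]
 [0.4917 0.0544 0.06  ]] [0.5839989  0.07295243 0.06      ]
[[0.667  0.0835 0.0613]
 [0.5825 0.0725 0.0613]
 [0.4998 0.0624 0.0597]]
0.18745176622278018 7.01034936734254
lid [[ 0.6717  0.0331  0.105 ]
 [ 0.7025 -0.2246  0.105 ]
 [ 0.5109  0.0136  0.105 ]
 [ 0.5419 -0.2421  0.105 ]] [ 0.60674369 -0.10500283  0.105     ]
[[ 0.59381241 -0.03253735  0.10655925]]
0.16173519347833337 6.571076210829306
0.2594869017924961 6.8195151933938405
bar [[ 0.4745 -0.0579  0.09  ]
 [ 0.4916 -0.1841  0.09  ]] [ 0.48305817 -0.12096719  0.09      ]
0.12736762364143717 7.72094957430879
board [[ 0.6663  0.138   0.01  ]
 [ 0.4788  0.1142  0.01  ]
 [ 0.5248 -0.2595  0.01  ]]
```

```bash
cat >> h.py <<'E'
from scipy.spatial.transform import Rotation as Ro
def Rt(yaw,tilt=0):
    a=np.radians(yaw); x=np.array([np.cos(a),np.sin(a),0]); y=np.array([0,0,-1.]); z=np.cross(x,y)
    M=np.c_[x,y,z]; return M@Ro.from_rotvec([np.radians(tilt),0,0]).as_matrix()
def go(pos,yaw,tilt=0):
    s=sense(); R=s['ee_rot']; d=R.T@(np.array(pos)-s['tcp_pos']); w=Ro.from_matrix(R.T@Rt(yaw,tilt)).as_rotvec()
    print("t",round(s['time_s'],2),"tcp",s['tcp_pos'].round(4),"F",s['wrist_force'].round(2),"w",round(s['gripper_width'],3))
    print("shift",d.round(4),"rot",w.round(4),"dist",np.linalg.norm(d).round(3)); return d,w
E
python3 - <<'E'
from h import *
go([.42,.2,.23],165); go([.459,-.367,.13],175.6)
E
```

```text
t 0.1 tcp [0.2344 0.5788 0.2216] F [ 0.1   0.58 -0.45] w 1.0
shift [-0.3143 -0.0078  0.2814] rot [-0.002  -0.1232  0.    ] dist 0.422
t 0.1 tcp [0.2344 0.5788 0.2216] F [ 0.1   0.58 -0.45] w 1.0
shift [-0.5633  0.0932  0.7921] rot [-2.000e-03 -3.082e-01  2.000e-04] dist 0.976
```

Emit:
move_arm(
  increments="-1 -0.314 -0.008 0.281 0 -0.123 0; -1 -0.314 -0.008 0.281 0 -0.123 0; -1 -0.314 -0.008 0.281 0 -0.123 0; -1 -0.314 -0.008 0.281 0 -0.123 0; -1 -0.314 -0.008 0.281 0 -0.123 0; -1 -0.314 -0.008 0.281 0 -0.123 0; -1 -0.314 -0.008 0.281 0 -0.123 0; -1 -0.34 -0.008 0.32 0 -0.123 0",
)

```text
time_s: 0.9
tcp_pos: [0.4066, 0.2164, 0.2297]
ee_rot: [[-0.966, 0.0, -0.258], [0.258, -0.0, -0.966], [-0.0, -1.0, 0.0]]
wrist_force: [0.4, 0.7, 0.0]
gripper_width: 1.0
```

Run:
```python
from h import *
go([.459,-.367,.13],175.6)
```

```text
t 0.9 tcp [0.4066 0.2164 0.2297] F [0.36 0.67 0.02] w 1.0
shift [-0.2014  0.0997  0.55  ] rot [-1.000e-04 -1.846e-01 -0.000e+00] dist 0.594
```

Emit:
move_arm(
  increments="-1 -0.2 0 0.55 0 -0.185 0; -1 -0.2 0 0.55 0 -0.185 0; -1 -0.2 0 0.55 0 -0.185 0; -1 -0.2 0 0.55 0 -0.185 0; -1 -0.2 0 0.55 0 -0.185 0; -1 -0.2 0 0.55 0 -0.185 0; -1 -0.2 0 0.55 0 -0.185 0; -1 -0.2 0 0.55 0 -0.185 0",
)

```text
time_s: 1.7
tcp_pos: [0.4401, -0.1783, 0.2297]
ee_rot: [[-0.997, 0.0, -0.077], [0.077, 0.0, -0.997], [-0.0, -1.0, -0.0]]
wrist_force: [0.7, 0.9, 0.2]
gripper_width: 1.003
```

Run:
```python
from h import *
go([.459,-.367,.15],175.6)
```

```text
t 1.7 tcp [ 0.4401 -0.1783  0.2297] F [0.74 0.85 0.19] w 1.003
shift [-0.0333  0.0797  0.1867] rot [ 0.0001  0.     -0.    ] dist 0.206
```

Emit:
move_arm(
  increments="-1 -0.03 0 0.17 0 0 0; -1 -0.03 0.04 0.17 0 0 0; -1 -0.03 0.08 0.17 0 0 0; -1 -0.03 0.08 0.17 0 0 0; -1 -0.03 0.08 0.17 0 0 0; -1 -0.03 0.08 0.17 0 0 0; -1 -0.03 0.08 0.17 0 0 0; -1 -0.03 0.08 0.17 0 0 0",
)

```text
time_s: 2.5
tcp_pos: [0.4583, -0.3474, 0.1515]
ee_rot: [[-0.997, 0.003, -0.075], [0.075, -0.001, -0.997], [-0.003, -1.0, 0.001]]
wrist_force: [0.4, -0.4, 0.9]
gripper_width: 1.002
```

Run:
```python
from h import *
go([.459,-.367,.003],175.6)
c=camera_params("wrist"); p,d=capture("wrist"); np.save("pics/w1.npy",d); cv2.imwrite("pics/w1.png",p[:,:,::-1])
import pickle; pickle.dump(c,open("w1.pkl","wb")); print(c['xyz'])
```

```text
t 2.5 tcp [ 0.4583 -0.3474  0.1515] F [ 0.36 -0.39  0.95] w 1.002
shift [-0.0018  0.1485  0.0193] rot [-0.001   0.0016 -0.0029] dist 0.15
[ 0.54123952 -0.35384397  0.31361533]
```

View pics/w1.png

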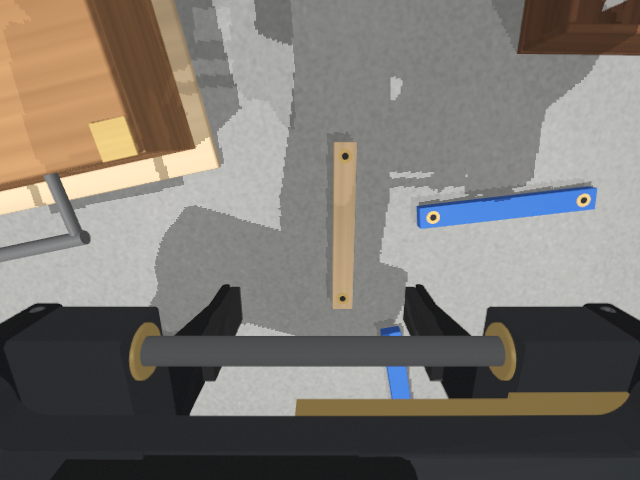

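The wrist view shows the pale stay with its holes at (346,156) and (342,298). The blue decoy's near end is at about (420,217). I'll narrow the opening before going down.

Run:
```python
from h import *
import pickle
c=pickle.load(open("w1.pkl","rb"))
P=on_z(c,[(345.5,156),(342,298.5),(418,217),(334,143),(355,143),(333,307),(352,307)],.012); print(P.round(4))
v=P[0]-P[1];print(np.linalg.norm(v),P[:2].mean(0),P[3:].mean(0),np.degrees(np.arctan2(v[1],v[0])))
```

```text
[[ 0.5262 -0.3732  0.012 ]
 [ 0.3905 -0.3624  0.012 ]
 [ 0.4674 -0.4364  0.012 ]
 [ 0.5378 -0.3639  0.012 ]
 [ 0.5364 -0.3819  0.012 ]
 [ 0.3819 -0.3529  0.012 ]
 [ 0.3804 -0.3718  0.012 ]]
0.1361669740751364 [ 0.45837487 -0.36778759  0.012     ] [ 0.45911553 -0.36763612  0.012     ] -4.53646905102119
```

Emit:
move_arm(
  increments="-0.2 -0.001 0.02 0.02 0 0 0; -0.2 -0.001 0.05 0.02 0 0 0; -0.2 -0.001 0.08 0.02 0 0 0; -0.2 -0.001 0.10 0.02 0 0 0; -0.2 -0.001 0.12 0.02 0 0 0; -0.2 -0.001 0.12 0.02 0 0 0; -0.2 -0.001 0.12 0.02 0 0 0",
)

```text
time_s: 3.25
tcp_pos: [0.4577, -0.3679, 0.0309]
ee_rot: [[-0.997, 0.001, -0.075], [0.075, -0.001, -0.997], [-0.001, -1.0, 0.001]]
wrist_force: [-0.3, -0.3, -0.2]
gripper_width: 0.605
```

Run:
```python
from h import *
go([.4585,-.3677,.003],175.5)
```

```text
t 3.25 tcp [ 0.4577 -0.3679  0.0309] F [-0.33 -0.32 -0.24] w 0.605
shift [-0.0007  0.0279 -0.0003] rot [-0.0008  0.0031 -0.0013] dist 0.028
```

Emit:
move_arm(
  increments="-0.2 -0.001 0.01 0 0 0 0; -0.2 -0.001 0.02 0 0 0 0; -0.2 -0.001 0.027 0 0 0 0; -0.2 -0.001 0.028 0 0 0 0; -0.2 -0.001 0.028 0 0 0 0",
)

```text
time_s: 3.75
tcp_pos: [0.4577, -0.3681, 0.0014]
ee_rot: [[-0.997, -0.001, -0.077], [0.077, 0.0, -0.997], [0.001, -1.0, -0.0]]
wrist_force: [1.0, -1.3, 0.1]
gripper_width: 0.6
```

Emit:
move_arm(
  increments="1 0 0 0 0 0 0; 1 0 0 0 0 0 0; 1 0 0 0 0 0 0; 1 0 0 0 0 0 0; 1 0 0 0 0 0 0; 1 0 0 0 0 0 0; 1 0 0 0 0 0 0; 1 0 0 0 0 0 0",
)

```text
time_s: 4.55
tcp_pos: [0.4579, -0.3682, 0.0019]
ee_rot: [[-0.997, 0.0, -0.077], [0.077, -0.0, -0.997], [-0.0, -1.0, 0.0]]
wrist_force: [-0.2, -0.6, 1.6]
gripper_width: 0.221
```

Run:
```python
from h import *
go([.4585,-.3677,.003],175.5)
```

```text
t 4.55 tcp [ 0.4579 -0.3682  0.0019] F [-0.18 -0.59  1.65] w 0.221
shift [-0.0005 -0.0011 -0.0005] rot [-0.0001  0.0018 -0.0001] dist 0.001
```

Emit:
move_arm(
  increments="1 0 -0.02 0 0 0 0; 1 0 -0.05 0 0 0 0; 1 0 -0.09 0 0 0 0; 1 0 -0.13 0 0 0 0; 1 0 -0.17 0 0 0 0; 1 0 -0.2 0 0 0 0; 1 0 -0.2 0 0 0 0; 1 0 -0.2 0 0 0 0",
)

```text
time_s: 5.35
tcp_pos: [0.4578, -0.3679, 0.2021]
ee_rot: [[-0.997, 0.001, -0.077], [0.077, 0.0, -0.997], [-0.001, -1.0, -0.0]]
wrist_force: [-0.4, 0.8, -1.3]
gripper_width: 0.224
```

Run:
```python
from h import *
go([.5845,.0733,.2],186.95)
p,d=capture("wrist"); cv2.imwrite("pics/w2.png",p[:,:,::-1])
```

```text
t 5.35 tcp [ 0.4578 -0.3679  0.2021] F [-0.44  0.78 -1.34] w 0.224
shift [-0.0923  0.0023 -0.4496] rot [ 0.0002 -0.1985 -0.0012] dist 0.459
```

View pics/w2.png

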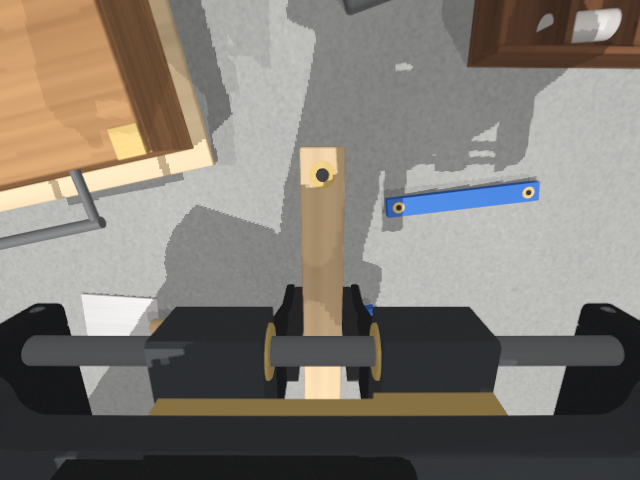

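The stay is held straight, with its far hole at (322,174). Next I carry it across above the lid.

Emit:
move_arm(
  increments="1 -0.01 0 -0.04 0 -0.02 0; 1 -0.02 0 -0.085 0 -0.05 0; 1 -0.03 0 -0.13 0 -0.08 0; 1 -0.04 0 -0.175 0 -0.1 0; 1 -0.05 0 -0.22 0 -0.12 0; 1 -0.06 0 -0.265 0 -0.14 0; 1 -0.07 0 -0.31 0 -0.17 0; 1 -0.08 0 -0.355 0 -0.199 0",
)

```text
time_s: 6.2
tcp_pos: [0.5641, -0.0186, 0.1998]
ee_rot: [[-0.992, -0.004, 0.123], [-0.123, -0.001, -0.992], [0.004, -1.0, 0.0]]
wrist_force: [-0.5, 0.1, -0.6]
gripper_width: 0.225
```

Emit:
move_arm(
  increments="1 0 0 0 0 0 0; 1 0 0 0 0 0 0; 1 0 0 0 0 0 0",
)

```text
time_s: 6.5
tcp_pos: [0.564, -0.021, 0.2005]
ee_rot: [[-0.993, -0.003, 0.121], [-0.121, -0.001, -0.993], [0.003, -1.0, 0.0]]
wrist_force: [-0.5, -1.0, -0.4]
gripper_width: 0.224
```

Run:
```python
from h import *
go([.5845,.0733,.2],186.95)
```

```text
t 6.5 tcp [ 0.564  -0.021   0.2005] F [-0.45 -0.97 -0.4 ] w 0.224
shift [-0.0318  0.0004 -0.0912] rot [-0.0003  0.0001  0.0029] dist 0.097
```

Emit:
move_arm(
  increments="1 -0.01 0 -0.03 0 0 0; 1 -0.02 0 -0.06 0 0 0; 1 -0.032 0 -0.091 0 0 0; 1 -0.032 0 -0.091 0 0 0; 1 -0.032 0 -0.091 0 0 0; 1 -0.032 0.03 -0.091 0 0 0; 1 -0.032 0.06 -0.091 0 0 0; 1 -0.032 0.06 -0.091 0 0 0",
)

```text
time_s: 7.3
tcp_pos: [0.5819, 0.0711, 0.1375]
ee_rot: [[-0.993, -0.01, 0.118], [-0.118, -0.003, -0.993], [0.01, -1.0, 0.001]]
wrist_force: [-0.8, -0.9, -0.4]
gripper_width: 0.225
```

Run:
```python
from h import *
go([.5845,.0733,.064],186.95)
c=camera_params("wrist");p,d=capture("wrist"); cv2.imwrite("pics/w3.png",p[:,:,::-1]); np.save("pics/w3.npy",d)
import pickle; pickle.dump(c,open("w3.pkl","wb"))
```

```text
t 7.3 tcp [0.5819 0.0711 0.1375] F [-0.8  -0.86 -0.4 ] w 0.225
shift [-0.0036  0.0735 -0.002 ] rot [-0.0015 -0.0026  0.0103] dist 0.074
```

View pics/w3.png

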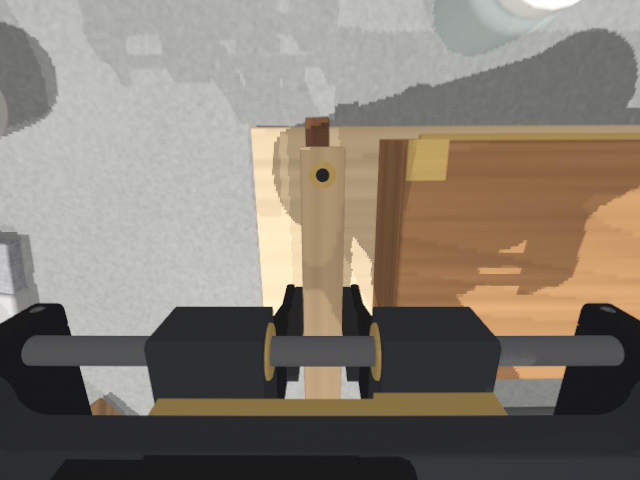

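The stay's far end is at (322,148) and the dark rail end pokes out behind it at (317,118). I'll measure the rail end's position.

Run:
```python
from h import *
import pickle
c=pickle.load(open("w3.pkl","rb"))
P=on_z(c,[(306,118),(329,118)],.06); m=P.mean(0); print(P.round(4),m)
a=np.radians(6.95); print("rail mid", m[:2]-.095*np.array([np.cos(a),np.sin(a)]))
d=np.load("pics/w3.npy"); H=with_d(c,[(312,174),(332,174),(322,190),(322,220)],d); print(H.round(4)); h=on_z(c,[(322,174)],.1375+.01)[0];print(h)
print("stay mid",h[:2]-.068*np.array([np.cos(a),np.sin(a)]))
go([.5845,.0733,.064],186.95)
```

```text
[[0.6759 0.0927 0.06  ]
 [0.6778 0.0776 0.06  ]] [0.67685976 0.08515397 0.06      ]
rail mid [0.58255781 0.07365868]
[[0.6497 0.0834 0.1467]
 [0.6508 0.0746 0.1472]
 [0.6432 0.0782 0.1468]
 [0.6295 0.0765 0.1469]]
[0.65032695 0.07904103 0.1475    ]
stay mid [0.5828266  0.07081282]
t 7.35 tcp [0.584  0.0717 0.1402] F [ 0.54 -0.37  0.4 ] w 0.227
shift [-0.0011  0.0762 -0.0017] rot [-0.0015 -0.0013  0.0051] dist 0.076
```

Emit:
move_arm(
  increments="1 -0.001 0.02 -0.002 0 0 0; 1 -0.001 0.04 -0.002 0 0 0; 1 -0.001 0.06 -0.002 0 0 0; 1 -0.001 0.07 -0.002 0 0 0; 1 -0.001 0.074 -0.002 0 0 0; 1 -0.001 0.074 -0.002 0 0 0; 1 -0.001 0.074 -0.002 0 0 0; 1 -0.001 0.074 -0.002 0 0 0",
)

```text
time_s: 8.15
tcp_pos: [0.587, 0.0762, 0.0689]
ee_rot: [[-0.993, 0.002, 0.122], [-0.122, 0.001, -0.993], [-0.002, -1.0, -0.0]]
wrist_force: [0.2, 0.4, -0.2]
gripper_width: 0.224
```

Run:
```python
from h import *
go([.584,.0736,.0615],186.95)
```

```text
t 8.15 tcp [0.587  0.0762 0.0689] F [ 0.22  0.42 -0.2 ] w 0.224
shift [0.0034 0.0074 0.0022] rot [ 0.0004  0.0011 -0.0021] dist 0.008
```

Emit:
move_arm(
  increments="1 0.003 0 0.002 0 0 0; 1 0.003 0.003 0.002 0 0 0; 1 0.003 0.005 0.002 0 0 0; 1 0.003 0.005 0.002 0 0 0; 1 0.003 0.005 0.002 0 0 0; 1 0.003 0.005 0.002 0 0 0",
)

```text
time_s: 8.75
tcp_pos: [0.5837, 0.0737, 0.0628]
ee_rot: [[-0.993, 0.0, 0.122], [-0.122, -0.0, -0.993], [-0.0, -1.0, 0.0]]
wrist_force: [-0.5, -0.0, -0.6]
gripper_width: 0.229
```

Run:
```python
from h import *
go([.584,.0736,.0615],186.95)
```

```text
t 8.75 tcp [0.5837 0.0737 0.0628] F [-0.46 -0.01 -0.6 ] w 0.229
shift [-0.0003  0.0013  0.0001] rot [-0.      0.001  -0.0001] dist 0.001
```

Emit:
move_arm(
  increments="1 0 0.001 0 0 0 0; 1 0 0.001 0 0 0 0; 1 0 0.0015 0 0 0 0; 1 0 0.0015 0 0 0 0; 1 0 0.0015 0 0 0 0",
)

```text
time_s: 9.25
tcp_pos: [0.5838, 0.0737, 0.0619]
ee_rot: [[-0.993, 0.001, 0.122], [-0.122, 0.0, -0.993], [-0.001, -1.0, -0.0]]
wrist_force: [-1.3, 0.2, 5.0]
gripper_width: 0.226
```

Vertical force has risen to 5 N, so the stay is touching the rail. I'll release with only a small opening.

Emit:
move_arm(
  increments="0.4 0 0.001 0 0 0 0; 0.2 0 0.001 0 0 0 0; 0.1 0 0.001 0 0 0 0; 0.05 0 0.001 0 0 0 0; 0.05 0 0.001 0 0 0 0; 0.05 0 0 0 0 0 0; 0.05 0 0 0 0 0 0; 0.05 0 0 0 0 0 0",
)

```text
time_s: 10.05
tcp_pos: [0.5836, 0.0737, 0.0613]
ee_rot: [[-0.993, 0.0, 0.122], [-0.122, 0.0, -0.993], [-0.0, -1.0, -0.0]]
wrist_force: [-0.7, -0.7, 0.1]
gripper_width: 0.474
```

Emit:
move_arm(
  increments="0.05 0 -0.01 0 0 0 0; 0.05 0 -0.03 0 0 0 0; 0.05 0 -0.06 0 0 0 0; 0.05 0 -0.09 0 0 0 0; 0.05 0 -0.12 0 0 0 0; 0.05 0 -0.14 0 0 0 0; 0.05 0 -0.14 0 0 0 0; 0.05 0 -0.14 0 0 0 0",
)

```text
time_s: 10.85
tcp_pos: [0.5834, 0.0737, 0.2018]
ee_rot: [[-0.993, 0.001, 0.122], [-0.122, 0.001, -0.993], [-0.001, -1.0, -0.001]]
wrist_force: [-1.1, 0.2, -0.5]
gripper_width: 0.474
```

Run:
```python
from h import *
import pickle
go([.584,.0736,.0615],186.95)
c=camera_params("wrist");p,d=capture("wrist"); cv2.imwrite("pics/w4.png",p[:,:,::-1]); np.save("pics/w4.npy",d);pickle.dump(c,open("w4.pkl","wb"))
p,d=capture("scene"); cv2.imwrite("pics/s4.png",p[:,:,::-1])
```

```text
t 10.85 tcp [0.5834 0.0737 0.2018] F [-1.09  0.22 -0.46] w 0.474
shift [-0.0005  0.1403  0.0003] rot [ 0.0007  0.0007 -0.0008] dist 0.14
```

View pics/w4.png

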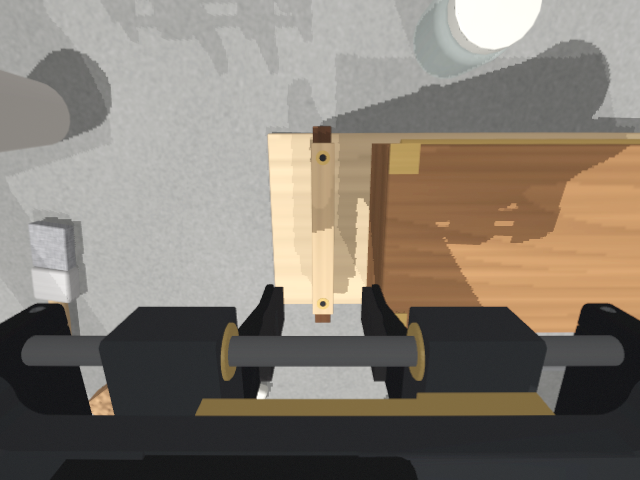

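View pics/s4.png

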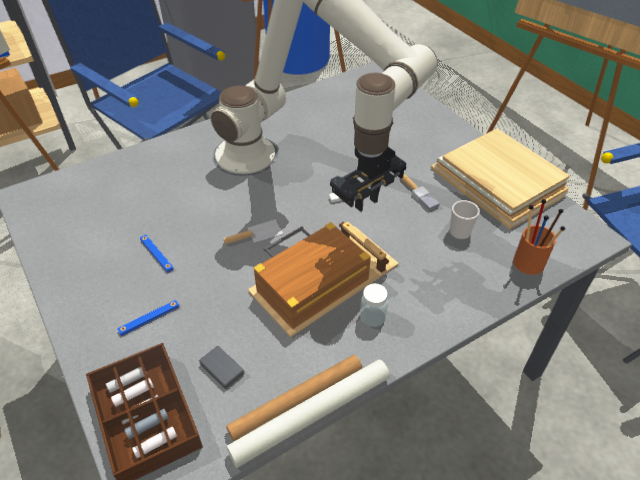

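The stay lies on the rail, with holes at (323,157) and (323,303). Rail ends show beyond it at (322,126) and (323,319). I'll check this against the numbers and locate the bar.

Run:
```python
from h import *
import pickle
c=pickle.load(open("w4.pkl","rb"))
S=on_z(c,[(322.7,157.5),(322.8,303.5)],.072); R=on_z(c,[(313.5,127),(330.5,127),(315.5,322),(330.5,322)],.06)
print(S.round(4),R.round(4)); print("stay",S.mean(0),"rail",R.mean(0))
a=np.radians(6.95); e=S.mean(0)-R.mean(0); print("along",e[0]*np.cos(a)+e[1]*np.sin(a),"across",-e[0]*np.sin(a)+e[1]*np.cos(a))
v=S[0]-S[1];print(np.degrees(np.arctan2(v[1],v[0])))
ctr=R.mean(0)[:2]-.18*np.array([-np.sin(a),np.cos(a)]); print("ctr from rail",ctr,"bar",ctr-.125*np.array([np.cos(a),np.sin(a)]))
go([.483,-.1205,.2],96.95)
```

```text
[[0.6515 0.0814 0.072 ]
 [0.5166 0.0646 0.072 ]] [[0.675  0.0922 0.06  ]
 [0.6767 0.0778 0.06  ]
 [0.4888 0.0687 0.06  ]
 [0.4907 0.0535 0.06  ]]
stay [0.58407508 0.07302059 0.072     ] rail [0.5827866  0.07304807 0.06      ]
along 0.0012756815974402202 across -0.00018318947058817002
7.093436529676433
ctr from rail [ 0.60456717 -0.10562931] bar [ 0.48048565 -0.1207547 ]
t 10.95 tcp [0.5827 0.0734 0.2002] F [-0.15 -0.85 -0.15] w 0.474
shift [0.1226 0.0005 0.1804] rot [-0.002   1.5715  0.0017] dist 0.218
```

The stay is within about 1.3 mm along and 0.2 mm across of the rail's middle, and about 0.1° off its direction. Next I go above the bar and turn the jaws across it.

Emit:
move_arm(
  increments="0.05 0.02 0 0.03 0 0.14 0; 0.05 0.035 0 0.055 0 0.28 0; 0.05 0.05 0 0.08 0 0.42 0; 0.05 0.065 0 0.1 0 0.56 0; 0.05 0.08 0 0.12 0 0.7 0; 0.05 0.095 0 0.14 0 0.84 0; 0.05 0.11 0 0.16 0 0.98 0; 0.05 0.123 0 0.18 0 1.12 0",
)

```text
time_s: 11.75
tcp_pos: [0.482, -0.1208, 0.2]
ee_rot: [[-0.537, -0.003, -0.843], [0.843, -0.0, -0.537], [0.002, -1.0, 0.002]]
wrist_force: [0.8, -0.2, -0.6]
gripper_width: 0.471
```

Run:
```python
from h import *
go([.483,-.1205,.2],96.95)
```

```text
t 11.75 tcp [ 0.482  -0.1208  0.2   ] F [ 0.8  -0.16 -0.63] w 0.471
shift [-0.0003  0.     -0.001 ] rot [-0.0028  0.4459  0.001 ] dist 0.001
```

Emit:
move_arm(
  increments="0.05 0 0 0 0 0.14 0; 0.05 0 0 0 0 0.28 0; 0.05 0 0 0 0 0.42 0; 0.05 0 0 0 0 0.447 0; 0.05 0 0 0 0 0.447 0; 0.05 0 0 0 0 0.447 0",
)

```text
time_s: 12.35
tcp_pos: [0.4833, -0.12, 0.2008]
ee_rot: [[-0.128, -0.001, -0.992], [0.992, -0.0, -0.128], [0.0, -1.0, 0.001]]
wrist_force: [-0.2, 0.1, 0.4]
gripper_width: 0.473
```

Run:
```python
from h import *
import pickle
go([.483,-.1205,.0713],96.95)
c=camera_params("wrist");p,d=capture("wrist"); cv2.imwrite("pics/w5.png",p[:,:,::-1]); np.save("pics/w5.npy",d);pickle.dump(c,open("w5.pkl","wb"))
```

```text
t 12.35 tcp [ 0.4833 -0.12    0.2008] F [-0.18  0.06  0.42] w 0.473
shift [-0.0005  0.1295  0.0002] rot [-0.001   0.0067  0.0001] dist 0.13
```

View pics/w5.png

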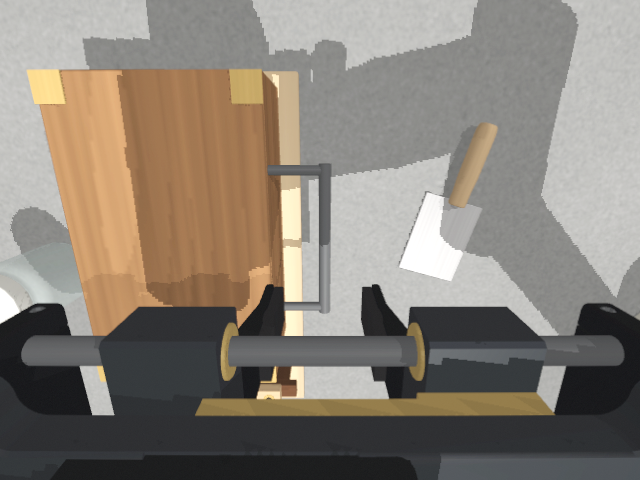

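The bar runs vertically from (325,165) to (325,312), between the fingers. I'll measure it.

Run:
```python
from h import *
import pickle
c=pickle.load(open("w5.pkl","rb"))
B=on_z(c,[(325.3,165),(324.3,312)],.09); print(B.round(4),B.mean(0)); v=B[1]-B[0]; print(np.linalg.norm(v),np.degrees(np.arctan2(v[1],v[0])))
d=np.load("pics/w5.npy"); print(with_d(c,[(325,200),(325,270)],d).round(4))
m=B.mean(0); go([m[0],m[1],.0713],96.95);
```

```text
[[ 0.4889 -0.1839  0.09  ]
 [ 0.4728 -0.0548  0.09  ]] [ 0.48085921 -0.11935219  0.09      ]
0.1300208523698257 97.13599493817111
[[ 0.4857 -0.157   0.0945]
 [ 0.4778 -0.0973  0.0946]]
t 12.4 tcp [ 0.4833 -0.1199  0.2009] F [ 0.26 -0.09 -0.25] w 0.476
shift [0.0009 0.1296 0.0023] rot [-0.0007  0.0064  0.0001] dist 0.13
```

Emit:
move_arm(
  increments="0.05 0 0.02 0.002 0 0.006 0; 0.05 0 0.045 0.002 0 0.006 0; 0.05 0 0.07 0.002 0 0.006 0; 0.05 0 0.095 0.002 0 0.006 0; 0.05 0 0.115 0.002 0 0.006 0; 0.05 0 0.127 0.002 0 0.006 0; 0.05 0 0.129 0.002 0 0.006 0; 0.05 0 0.129 0.002 0 0.006 0",
)

```text
time_s: 13.2
tcp_pos: [0.4815, -0.1203, 0.0722]
ee_rot: [[-0.121, -0.001, -0.993], [0.993, -0.0, -0.121], [-0.0, -1.0, 0.001]]
wrist_force: [-0.2, -0.0, 0.4]
gripper_width: 0.472
```

Emit:
move_arm(
  increments="1 0 0 0 0 0 0; 1 0 0 0 0 0 0; 1 0 0 0 0 0 0; 1 0 0 0 0 0 0; 1 0 0 0 0 0 0; 1 0 0 0 0 0 0; 1 0 0 0 0 0 0; 1 0 0 0 0 0 0",
)

```text
time_s: 14.0
tcp_pos: [0.4816, -0.1203, 0.0725]
ee_rot: [[-0.12, 0.0, -0.993], [0.993, -0.0, -0.12], [-0.0, -1.0, -0.0]]
wrist_force: [-0.4, 0.7, 2.7]
gripper_width: 0.1
```

Run:
```python
from h import *
go([.481,-.1200,.0713],96.95)
```

```text
t 14.0 tcp [ 0.4816 -0.1203  0.0725] F [-0.42  0.69  2.71] w 0.1
shift [0.0003 0.0012 0.0006] rot [ 0.0004 -0.001  -0.0001] dist 0.001
```

The bar is gripped at a width of about 9 mm. Now I compute the arc about the hinge.

Run:
```python
import numpy as np
f=lambda t:np.array([-.205*np.cos(t)+.015*np.sin(t),.205*np.sin(t)+.015*np.cos(t)])
T=np.cumsum([.01,.02,.03]+[.04]*31); T=np.minimum(T,1.30)
for k in range(0,len(T),8):
    t0=T[k-1] if k else 0
    for t in T[k:k+8]:
        d=f(t)-f(t0); print(round(t,3),"y %.4f z %.4f"%(-d[1],-d[0]),end=" ; ")
    print("\ncum",(f(T[min(k+7,len(T)-1)])-f(0)).round(4))
```

```text
0.01 y -0.0020 z -0.0002 ; 0.03 y -0.0061 z -0.0005 ; 0.06 y -0.0123 z -0.0013 ; 0.1 y -0.0204 z -0.0025 ; 0.14 y -0.0285 z -0.0041 ; 0.18 y -0.0365 z -0.0060 ; 0.22 y -0.0444 z -0.0082 ; 0.26 y -0.0522 z -0.0107 ; 
cum [0.0107 0.0522]
0.3 y -0.0077 z -0.0028 ; 0.34 y -0.0153 z -0.0060 ; 0.38 y -0.0228 z -0.0094 ; 0.42 y -0.0301 z -0.0132 ; 0.46 y -0.0373 z -0.0172 ; 0.5 y -0.0442 z -0.0215 ; 0.54 y -0.0511 z -0.0261 ; 0.58 y -0.0577 z -0.0310 ; 
cum [0.0417 0.1099]
0.62 y -0.0064 z -0.0051 ; 0.66 y -0.0126 z -0.0105 ; 0.7 y -0.0186 z -0.0161 ; 0.74 y -0.0244 z -0.0220 ; 0.78 y -0.0299 z -0.0281 ; 0.82 y -0.0352 z -0.0344 ; 0.86 y -0.0403 z -0.0409 ; 0.9 y -0.0450 z -0.0476 ; 
cum [0.0893 0.1549]
0.94 y -0.0045 z -0.0069 ; 0.98 y -0.0087 z -0.0139 ; 1.02 y -0.0126 z -0.0212 ; 1.06 y -0.0163 z -0.0285 ; 1.1 y -0.0196 z -0.0361 ; 1.14 y -0.0226 z -0.0437 ; 1.18 y -0.0254 z -0.0515 ; 1.22 y -0.0278 z -0.0593 ; 
cum [0.1486 0.1827]
1.26 y -0.0021 z -0.0079 ; 1.3 y -0.0039 z -0.0160 ; 
cum [0.1646 0.1865]
```

Emit:
move_arm(
  increments="1 0 -0.002 0 0 0 0; 1 0 -0.006 -0.0005 0 0 0; 1 0 -0.0123 -0.0013 0 0 0; 1 0 -0.0204 -0.0025 0 0 0; 1 0 -0.0285 -0.0041 0 0 0; 1 0 -0.0365 -0.006 0 0 0; 1 0 -0.0444 -0.0082 0 0 0; 1 0 -0.0522 -0.0107 0 0 0",
)

```text
time_s: 14.8
tcp_pos: [0.4921, -0.1189, 0.1251]
ee_rot: [[-0.12, -0.0, -0.993], [0.993, 0.0, -0.12], [0.0, -1.0, 0.0]]
wrist_force: [2.7, -0.8, -3.4]
gripper_width: 0.102
```

Run:
```python
from h import *
a=np.radians(6.95);go(np.array([.4816,-.1203,.0725])+[.0107*np.cos(a),.0107*np.sin(a),.0522],96.95)
p,d=capture("scene"); crop(p,220,150,220,200,3,"pics/s6.png")
```

```text
t 14.8 tcp [ 0.4921 -0.1189  0.1251] F [ 2.7  -0.76 -3.35] w 0.102
shift [-0.0001  0.0004 -0.0001] rot [-0.0002 -0.0015  0.0001] dist 0.0
```

View pics/s6.png

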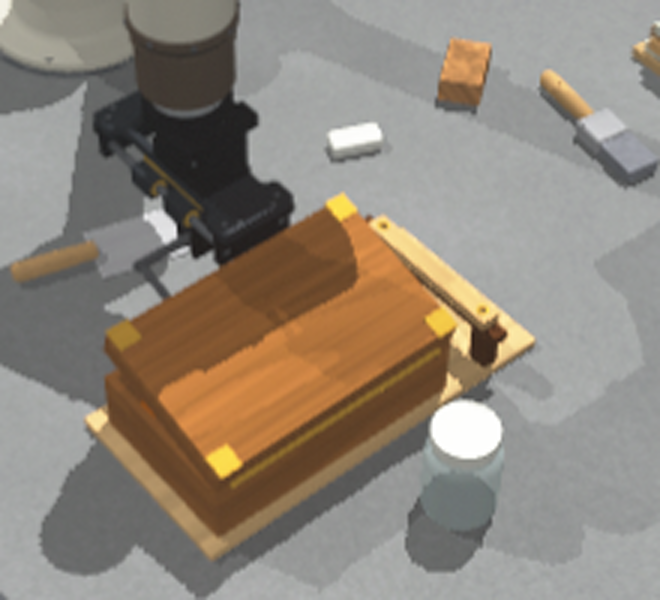

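The lid is following the handle with small forces, and the stay is undisturbed on the rail. I continue along the arc.

Emit:
move_arm(
  increments="1 0 -0.0077 -0.0028 0 0 0; 1 0 -0.0153 -0.006 0 0 0; 1 0 -0.0228 -0.0094 0 0 0; 1 0 -0.0301 -0.0132 0 0 0; 1 0 -0.0373 -0.0172 0 0 0; 1 0 -0.0442 -0.0215 0 0 0; 1 0 -0.0511 -0.0261 0 0 0; 1 0 -0.0577 -0.031 0 0 0",
)

```text
time_s: 15.65
tcp_pos: [0.5214, -0.1153, 0.1826]
ee_rot: [[-0.119, -0.004, -0.993], [0.993, 0.0, -0.119], [0.001, -1.0, 0.004]]
wrist_force: [-7.1, 2.1, 2.6]
gripper_width: 0.103
```

Emit:
move_arm(
  increments="1 0 -0.0064 -0.0051 0 0 0; 1 0 -0.0126 -0.0105 0 0 0; 1 0 -0.0186 -0.0161 0 0 0; 1 0 -0.0244 -0.022 0 0 0; 1 0 -0.0299 -0.0281 0 0 0; 1 0 -0.0352 -0.0344 0 0 0; 1 0 -0.0403 -0.0409 0 0 0; 1 0 -0.045 -0.0476 0 0 0",
)

```text
time_s: 16.45
tcp_pos: [0.5694, -0.1095, 0.2295]
ee_rot: [[-0.12, -0.001, -0.993], [0.993, -0.0, -0.12], [-0.0, -1.0, 0.001]]
wrist_force: [-6.2, 2.7, 7.0]
gripper_width: 0.103
```

Run:
```python
from h import *
a=np.radians(6.95);go(np.array([.4816,-.1203,.0725])+[.0893*np.cos(a),.0893*np.sin(a),.1549],96.95)
p,d=capture("scene"); crop(p,220,120,220,200,3,"pics/s7.png")
```

```text
t 16.45 tcp [ 0.5694 -0.1095  0.2295] F [-6.19  2.7   7.04] w 0.103
shift [-0.0002  0.0021 -0.0009] rot [-0.0015 -0.0006 -0.0001] dist 0.002
```

View pics/s7.png

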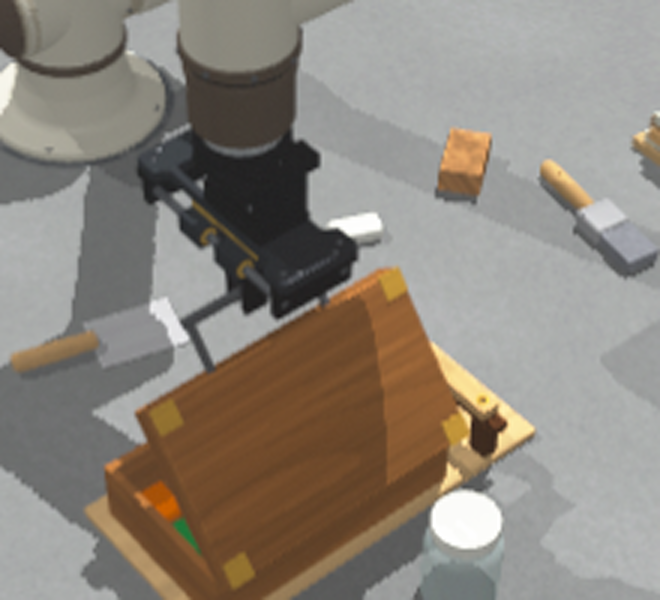

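Emit:
move_arm(
  increments="1 0 -0.005 -0.0066 0 0 0; 1 0 -0.0095 -0.0136 0 0 0; 1 0 -0.0136 -0.0208 0 0 0; 1 0 -0.0173 -0.0281 0 0 0; 1 0 -0.0206 -0.0357 0 0 0; 1 0 -0.0236 -0.0433 0 0 0; 1 0 -0.0264 -0.0511 0 0 0; 1 0 -0.0288 -0.0589 0 0 0",
)

```text
time_s: 17.3
tcp_pos: [0.6298, -0.1019, 0.2567]
ee_rot: [[-0.12, 0.002, -0.993], [0.993, 0.0, -0.12], [0.0, -1.0, -0.002]]
wrist_force: [-3.8, 5.2, 3.4]
gripper_width: 0.104
```

```bash
cat >> h.py <<'E'
def lidang():
    s=sense(); P=s['tcp_pos']-s['ee_rot'][:,1]*r.pinch_z
    a=np.radians(6.95); ex=np.array([np.cos(a),np.sin(a),0])
    B0=np.array([.4816,-.1203,.0909]); H=B0+.205*ex-[0,0,.015]; q=P-H
    X=q@ex;Z=q[2]; print("rad",np.hypot(X,Z),"theta",np.arctan2(Z,-X)-np.arctan2(.015,.205),"F",s['wrist_force'].round(1),'t',s['time_s'])
E
python3 -c "
from h import *
lidang()"
```

```text
rad 0.2071519693395816 theta 1.225700131722532 F [-3.8  5.2  3.4] t 17.3
```

Emit:
move_arm(
  increments="1 0 -0.001 -0.004 0 0 0; 1 0 -0.002 -0.009 0 0 0; 1 0 -0.003 -0.013 0 0 0; 1 0 -0.0035 -0.016 0 0 0; 1 0 -0.004 -0.018 0 0 0; 1 0 -0.004 -0.019 0 0 0; 1 0 -0.004 -0.019 0 0 0; 1 0 -0.004 -0.019 0 0 0",
)

```text
time_s: 18.1
tcp_pos: [0.6487, -0.0996, 0.2607]
ee_rot: [[-0.12, 0.003, -0.993], [0.993, 0.001, -0.12], [0.0, -1.0, -0.003]]
wrist_force: [-2.0, 4.5, 3.7]
gripper_width: 0.101
```

Run:
```python
from h import *
lidang()
c=camera_params("scene");p,d=capture("scene"); crop(p,200,110,250,200,3,"pics/s8.png"); np.save("pics/s8.npy",d)
```

```text
rad 0.20675717643120783 theta 1.3194459913649363 F [-2.   4.5  3.7] t 18.1
```

View pics/s8.png

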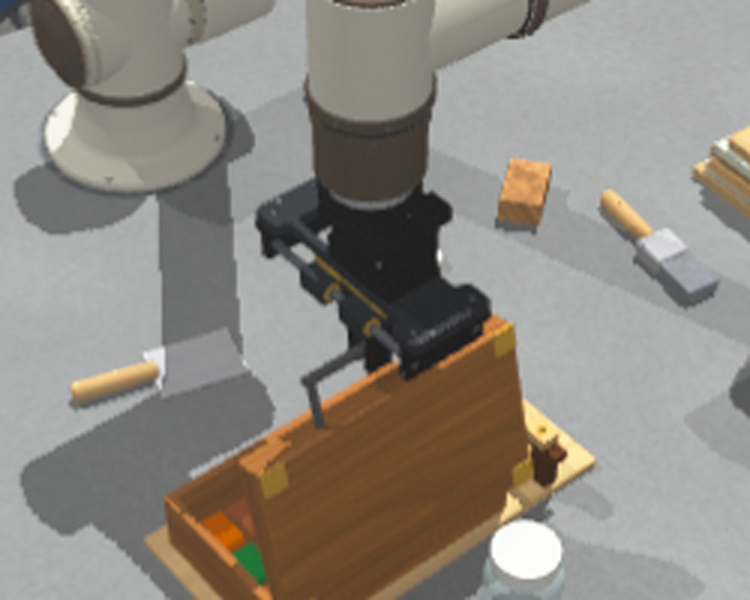

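The lid stands nearly upright, with its outer face visible around crop (400,470). I'll check its angle independently with a plane fit on the depth.

Run:
```python
from h import *
c=camera_params("scene"); d=np.load("pics/s8.npy")
uv=[(u,v) for u in range(312,358,3) for v in range(252,282,3)]
P=with_d(c,uv,d); m=P.mean(0); U,S,V=np.linalg.svd(P-m); n=V[2]; n*=np.sign(n[0])
print("n",n.round(3),"rms",S[2]/np.sqrt(len(P)),"angle",np.arccos(n[2]),"yaw",np.degrees(np.arctan2(n[1],n[0])))
s=sense(); print(s['joint_velocities'].round(2)); lidang()
```

```text
n [0.958 0.128 0.256] rms 0.0009403263492688486 angle 1.3115416740642487 yaw 7.585434668749628
[-0.12 -0.05 -0.04 -0.11 -0.03 -0.02]
rad 0.20673868226040135 theta 1.3193425999416712 F [-3.2  4.2  5. ] t 18.15
```

The kinematics give 1.319 rad and the depth plane 1.312 rad, against a target of 1.32. I hold still for 0.8 s, then hand in after a last look at the stay.

Emit:
move_arm(
  increments="1 0 0 0 0 0 0; 1 0 0 0 0 0 0; 1 0 0 0 0 0 0; 1 0 0 0 0 0 0; 1 0 0 0 0 0 0; 1 0 0 0 0 0 0; 1 0 0 0 0 0 0; 1 0 0 0 0 0 0",
)

```text
time_s: 18.95
tcp_pos: [0.6486, -0.0996, 0.2607]
ee_rot: [[-0.12, 0.003, -0.993], [0.993, 0.001, -0.12], [0.0, -1.0, -0.003]]
wrist_force: [-2.4, 5.9, 4.8]
gripper_width: 0.103
```

Run:
```python
from h import *
lidang(); p,d=capture("top"); cv2.imwrite("pics/t9.png",p[:,:,::-1])
```

```text
rad 0.20674254423571645 theta 1.319179066770429 F [-2.4  5.9  4.8] t 18.95
```

View pics/t9.png

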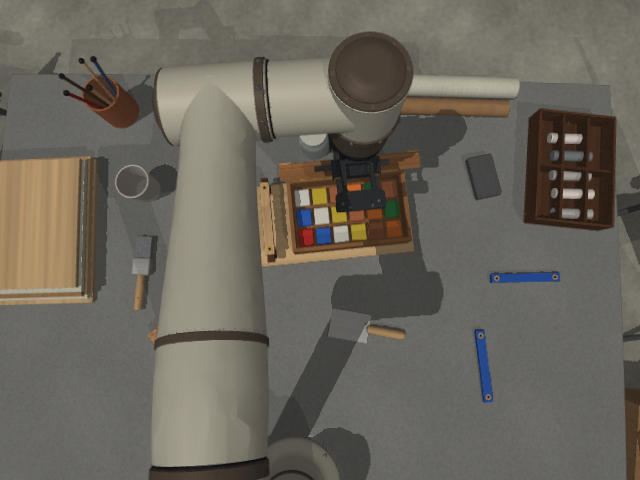

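The stay is still on the rail at about (267,220), the lid is up and held, and the objects in view are where they were. I'm handing in.

```bash
python3 -c "
from station import r
print(r.finish_job())"
```

```text
the job is handed in; nothing more can be done
None
```

The stay is on the rail, and I handed the job in at about 19 s with the gripper still holding the lid at its balance point. No verdict came back.

- **Stay:** I laid the pale stay on the rail and let go. The wrist camera measured it about 1.3 mm along and 0.2 mm across from the rail's middle, and about 0.1° off its direction. In the last top view it still lay on the rail.
- **Lid:** I raised it gently by the bar handle and held it still. The arm's position gave 1.319 rad and a depth plane fit on the lid gave 1.312 rad, against the target of 1.32. The wrist force was about 8 N, most of it probably from a slight mismatch between my arc and the hinge radius.
- **Other objects:** none that could be seen in the last top view had moved. The arm hid the eraser there and partly hid the cork block and jar. All three looked in place in the scene view just before.

No check failed. The one small disagreement was 2–4 mm between the top and wrist cameras on the bar's and the rail's positions. I used values in between.

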